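Close and lock the laser controller's access panel

TASK

With the gripper's fingertips, push the sliding aluminium access panel on top of the blue laser controller fully home against its end stop, so that the bay is covered. Then set a fingertip in the slot of the orange quarter-turn fastener and turn it clockwise all the way to its stop, so that its lever lies across behind the panel and locks it. Nothing is lifted or carried: the panel stays down in its guides, and the things standing around stay where they are.

Things in the scene. Friction and masses are not known exactly. Their poses are not given: they have to be found in the camera images.
- controller: Low blue laser-controller unit lying on the bench, fixed: x -155 to +125, y -165 to +165, deck 60 mm high; z up. Origin on the bench under deck point (0, 0). Its deck has a service bay: an opening x -52 to +52, y -128 to -12 mm, with a circuit board inside.
- end_stop (a point): Middle of the end stop's face, at deck height: controller (0, -140, 60) mm. The stop joins two dark steel guides along the controller's y (inner faces x -67 and +67, 11 mm high, lips reaching 8 mm inward over the panel's edges); the near (-x) guide ends at y +2, the far one at y +110.
- panel: Loose aluminium access panel, 130 (x) x 140 (y) x 6 mm, 0.3 kg, flat on the deck between the guides (2 mm play a side), axes like the controller's. Origin at the centre of its underside. Slides along the controller's y with a few newtons: fully home towards -y its origin is at controller (0, -70) mm; starts 35 to 65 mm open towards +y. Not to be lifted.
- panel_rib (a point): Middle of the top of the black upright rib on the panel: 70 mm long (panel x), 8 mm thick (panel y), 16 mm above the panel's upper face, 22 mm above the deck; at panel x 0, y +10 mm. Push on its +y face to close the panel.
- cam (a joint): Angle (rad) of the orange quarter-turn cam fastener, growing clockwise from above. 0: lever along the controller's +y, unlocked, beside the track. 1.571 (hard stop): along +x, across the track, 5 mm behind the closed panel, locked; an open panel blocks it. Starts -0.35 to 0.05; lower stop -0.40. Friction 0.12 N m (2 N at the slot); stays where it is left.
- cam_axis (a point): Point on the fastener's vertical turning axis at deck height: controller (-100, +33, 60) mm. The round orange hub about it is 54 mm across and stands 22 mm above the deck.
- cam_slot (a point): Centre of the black floor of the open-topped finger slot in the fastener's lever, 59 mm from the turning axis, 6 mm above the deck; moves with the lever. The slot is 50 mm long (along the lever) x 44 mm wide x 16 mm deep; side walls 6 mm, outer end wall 8 mm thick. The lever is 56 mm wide and reaches 92 mm from the axis; rim 22 mm above the deck.
- lens_cap: Bystander: black round lens cap, 42 mm across, 16 mm high, on the deck near its near -y corner. Origin at the centre of its underside.
- sample: Bystander: brass sample bar 30 x 70 x 12 mm on the deck near its far +y corner. Origin at the centre of its underside.
- driver: Bystander: screwdriver lying on the bench beside the controller's -y side. Origin under its middle.
- cleaner: Bystander: white bottle with blue cap, 50 mm across, 130 mm high, on the bench beside the controller's +y side. Origin at the centre of its underside.
- mug: Bystander: white mug, 76 mm across, 85 mm high, on the bench beside the screwdriver, on the controller's -y side. Origin at the centre of its underside.
- tags: Bystander: stack of blank metal tags, 50 x 80 x 12 mm, on the bench to the controller's +y side. Origin at the centre of its underside.
Things that resemble listed ones, but are neither listed nor needed, are in the scene too. Several things have the shape of the panel; the one meant has the colours described above.

How it is judged (in metres and radians):
On the way, in this order (a step that is already met when the one before it is completed fails the run):
1. the panel is pushed fully home while the fastener is still unlocked (y of panel in the frame of controller below -0.0655 m and value of joint cam below 0.9 rad), for 0.2 s.
2. the fastener is turned to its stop (y of panel in the frame of controller below -0.0655 m and value of joint cam above 1.48 rad), for 0.2 s.
At the end, for the whole second after the job is handed in: The panel lies flat on the deck within 4.5 mm of fully home (its y in the controller's frame below -65.5 mm) and at rest, the fastener is turned to within 0.09 rad of its stop (joint above 1.48), and the bystanders are where they stood (lens cap and sample within 20 mm, the others within 30 mm) (all of step 2 and z of panel in the frame of controller between 0.057 and 0.064 m and linear speed of panel below 0.01 m/s and distance of each of lens_cap, sample from where it was at the start of the episode below 0.02 m and distance of each of driver, cleaner, mug, tags from where it was at the start of the episode below 0.03 m); the robot touches nothing.
It fails at once if the panel is lifted or tipped out of its guides (z of panel in the frame of controller above 0.068 m or angle between panel's own z axis and vertical above 0.12 rad).
It fails at once if a bystander is pushed away, lifted or carried (distance of any of lens_cap, sample from where it was at the start of the episode above 0.02 m or distance of any of driver, cleaner, mug, tags from where it was at the start of the episode above 0.03 m).
It also fails if it takes over 54 s, if anything falls off the work surface, if the arm or the gripper's body presses on something with over 40 N, if the wrist force passes 120 N, or if a joint passes its speed limit or range.

ROBOT

A 6-joint arm with a two-finger parallel gripper is mounted at the origin on the work surface. World frame = base frame: x ahead of the robot, y to its left, z up, the work surface at z = 0. Lengths are in m, angles in degrees, forces in N, time in s.
With the tool pointing down it reaches from about 0.25 to 0.725 m from the base axis. Payload 9.7 kg.
Tool frame: the origin (TCP) lies midway between the tips of the shut fingers; the grasp point (between the pads) lies bot.hold_point_z behind it (bot.hold_point_z is the distance from the TCP to the grasp point, in m); z points along the fingers, y is the line along which they close (so a half turn about z gives the same grasp; the last joint's range is limited). The gripper opens to 85 mm and grips with 20 to 120 N. Pads are 22 mm wide; open, the fingers measure 114 mm over their backs; the gripper's body (76 mm by 85 mm) begins 54 mm behind the grasp point. The pads swing forward as they close: fully open they stand 13 mm farther back than shut.
Start: joints at [-71.047, 4.979, 10.078, 95.1, 0, 90], TCP at [0.179, -0.52, 0.192] pointing down, gripper open.
Joint ranges: [-179.16, 179.16], [-48.56, 103.87], [-65.8, 70.77], [-126.05, 130.52], [-82.76, 87.17], [-180, 180]. Speed limits (degrees/s): [127.2, 127.2, 147.25, 180, 180, 180].

INTERFACE

Orientations are given as [roll, pitch, yaw] about the fixed x, y, z axes, in that order (R = Rz(yaw) Ry(pitch) Rx(roll)).
In Python, from workcell import bot, camera, camera_model, ticket gives the robot as it stands.
- The arm moves only by the tool send_rows, never from a script. Its argument "targets" is text: rows parted by semicolons, each of 5 numbers parted by spaces: the shift along the tool's x, y, z in mm, then the turn about the tool's z in degrees, then the closure in counts, from 0 (fully open) to 255 (shut). A call has 1 to 20 rows; each row is the pose to reach, as a shift and turn from the pose commanded when the call began, along the tool's axes at that moment; what a row does not reach only later rows make up. A row lasts 1/8 s, in which the tool goes at most 62.5 mm and 10.7 degrees, less where a joint would pass 70% of its speed; a pose out of reach is approached as far as the arm can. A call with a gripper value outside its range is refused whole. The fingers move at their own pace and stop on an object; "newtons" is the grip in N (left out, the last holds). Time passes only in rows, so rows that repeat a pose let the fingers close. It gives the time, the measured TCP pose, the force, the opening and the grip force at its end, in the units of the state.
- bot.get_obs(): the state, without advancing time (a new reading comes with each control period).
- camera(name): name is "side" or "top"; returns the picture (400x640x3 uint8, blue, green, red); there is no depth.
- camera_model(name): a dict with "K" (3x3 intrinsics, pixels), "pose" (4x4, takes a point from camera to world coordinates). Camera axes: x right, y down, z forward; pixel columns grow to the right and rows downward; lengths in m; the calibration is good to about 2 mm. A picture is of the moment at which its call begins. camera_model takes no time and is no camera call.
- ticket.job_done(): hands the job in; it is judged then, once.
The state is a dict: "time": time; "q": joint angles; "qd": joint speeds; "joint_efforts": joint torques, N m; "ee_pos": TCP position; "tcp_rot": TCP orientation; "wrist_force": force on the tool from outside, world axes, zero at the start; "torque": the same for the moment, N m; "opening": finger opening in m; "grasp_force": force on a finger pad.
Only numpy, scipy, OpenCV 4.12 (cv2) and the standard library are available. Lean on these libraries where they do the work, as an engineer would, in place of code of your own. Each camera call takes 0.05 s, during which the arm holds its last target. There are 200 camera calls.

## Working session

There is one attempt and no reset: what is moved stays moved. The work goes in short steps, Python scripts to look and compute and a tool call to move; the robot and the scene stay as the last step left them, time stands still between calls to the robot, and variables do not carry over. Pictures are saved under pics/ and viewed, at most 10 in all, crops included, and the job is handed in when it is done.

Besides the shell and the picture viewer there is one more tool, called after "Request:" as name(argument=value, ...) on one line, values as JSON. send_rows: Moves the arm, as the interface text tells. Its arguments: {"type":"object","properties":{"targets":{"type":"string"},"newtons":{"type":"number"}},"required":["targets"]}

```bash
mkdir -p pics; python3 - <<'E'
from workcell import bot,camera,camera_model
import cv2
o=bot.get_obs();print(o['time'],o['ee_pos'],o['tcp_rot'],o['opening'],bot.hold_point_z)
for n in("top","side"):
    cv2.imwrite(f"pics/{n}0.png",camera(n));m=camera_model(n);print(m['K'].tolist(),m['pose'].round(4).tolist())
E
```

```text
0.0 [ 0.17853906 -0.51991582  0.19128163] [-1.79924826e+02  1.19843160e-03  1.89533810e+01] 0.08539176038456721 0.0187
[[374.54640188218394, 0.0, 320.2649755891629], [0.0, 374.54640188218394, 193.54457344165493], [0.0, 0.0, 1.0]] [[0.0225, -0.9977, 0.0642, 0.4147], [-0.9995, -0.0239, -0.0215, 0.0194], [0.023, -0.0637, -0.9977, 1.0685], [0.0, 0.0, 0.0, 1.0]]
[[372.6114702267478, 0.0, 310.8191093593157], [0.0, 372.6114702267478, 198.162861147922], [0.0, 0.0, 1.0]] [[-0.985, -0.1212, 0.1228, 0.3859], [-0.1718, 0.7533, -0.6348, 0.6008], [-0.0155, -0.6464, -0.7628, 0.8097], [0.0, 0.0, 0.0, 1.0]]
```

View pics/top0.png

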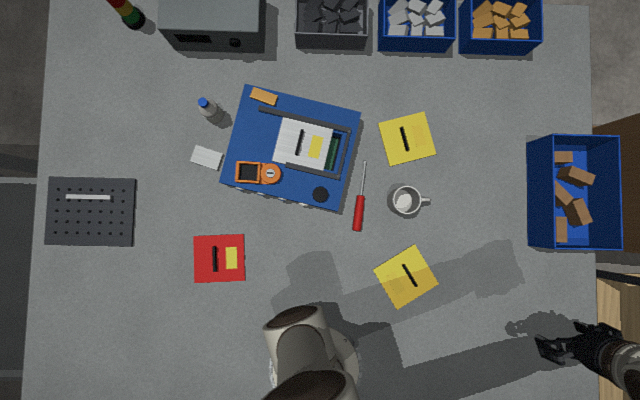

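View pics/side0.png

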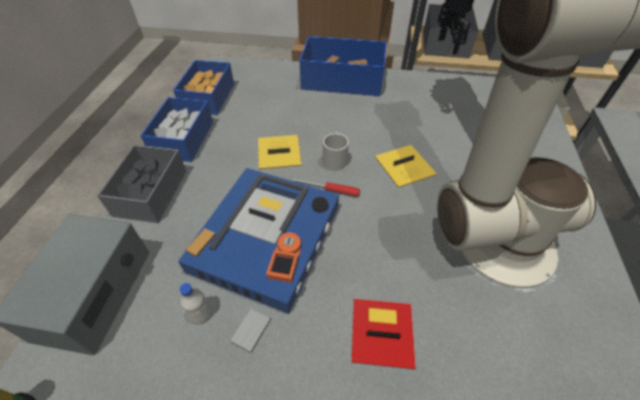

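The top view shows four panel-shaped things: the aluminium one on the blue controller (305,145), a red one (218,258), and yellow ones at (407,138) and (405,276). Only the one on the controller is aluminium with a black rib and lies between the dark guides. The orange fastener has its hub at about (270,173) and its slot at about (248,172). I'll enlarge to confirm and measure.

```bash
cat >h.py <<'E'
import cv2,numpy as np
from workcell import bot,camera,camera_model
def ray(n,uv,z):
    m=camera_model(n);P=m['pose'];d=P[:3,:3]@np.linalg.solve(m['K'],[uv[0],uv[1],1.]);c=P[:3,3]
    return c+d*(z-c[2])/d[2]
def proj(n,p):
    m=camera_model(n);P=m['pose'];q=m['K']@(P[:3,:3].T@(np.array(p)-P[:3,3]));return q[:2]/q[2]
def blobs(mask,amin=20):
    k,l,s,c=cv2.connectedComponentsWithStats(mask.astype(np.uint8))
    return [(s[i].tolist(),c[i].round(1).tolist()) for i in range(1,k) if s[i,4]>=amin]
E
python3 - <<'E'
from h import *
im=cv2.imread('pics/top0.png')
cv2.imwrite('pics/crop0.png',cv2.resize(im[75:225,205:375],None,fx=4,fy=4,interpolation=cv2.INTER_CUBIC))
hsv=cv2.cvtColor(im,cv2.COLOR_BGR2HSV)
H,S,V=[hsv[...,i].astype(int) for i in range(3)]
roi=np.zeros(H.shape,bool);roi[75:225,205:375]=1
b=(H>95)&(H<125)&(S>120)&roi
bl=max(blobs(b),key=lambda t:t[0][4]);print(bl)
k,l=cv2.connectedComponents(b.astype(np.uint8));lab=l==np.bincount(l[l>0]).argmax()
h=cv2.convexHull(np.argwhere(lab)[:,::-1].astype(np.int32))
q=cv2.approxPolyN(h,4)[0];print(q.tolist())
for p in q: print(p,ray('top',p,.06).round(4))
o=(H<18)&(S>140)&(V>120)&roi
print('orange',blobs(o))
E
```

```text
([219, 84, 142, 127, 6952], [284.5, 146.9])
[[337, 211], [218, 182], [244, 83], [361, 112]]
[337 211] [ 0.4336 -0.0485  0.06  ]
[218 182] [0.5041 0.2731 0.06  ]
[244  83] [0.7778 0.2132 0.06  ]
[361 112] [ 0.7064 -0.1091  0.06  ]
orange [([235, 161, 46, 23, 465], [260.4, 172.7]), ([353, 195, 11, 30, 209], [358.3, 210.2])]
```

View pics/crop0.png

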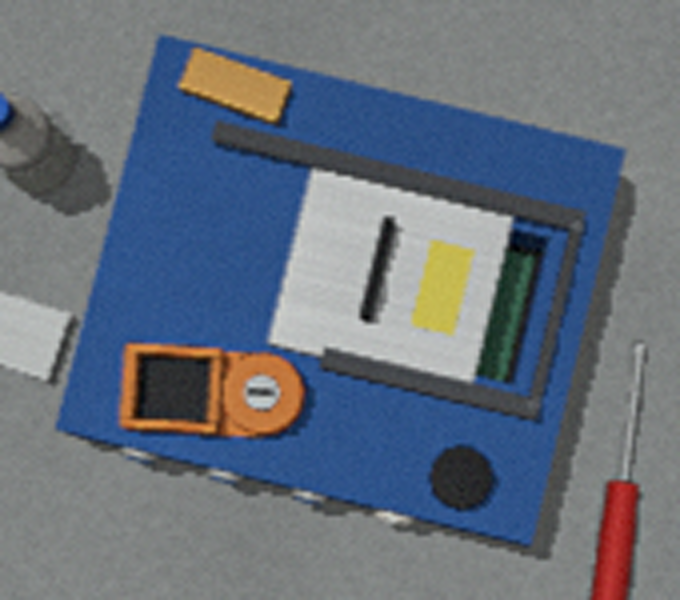

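The crop confirms it: an aluminium panel with a black rib (crop 379,270) in dark guides on the blue deck, and an orange hub (262,393) with its slot (173,389). Next I'll fit the controller pose.

```bash
cat >>h.py <<'E'
def cp(u,v): return (205+(u+.5)/4-.5,75+(v+.5)/4-.5)
E
python3 - <<'E'
from h import *
im=cv2.imread('pics/top0.png')
# crop px -> controller mm
pts=[((160,37),(125,165,60)),((625,150),(125,-165,60)),((58,431),(-155,165,60)),((532,546),(-155,-165,60)),((262,393),(-100,33,82))]
W=np.array([ray('top',cp(*a),b[2]/1e3)[:2] for a,b in pts]);C=np.array([b[:2] for a,b in pts])/1e3
w0,c0=W.mean(0),C.mean(0);A=(C-c0).T@(W-w0)
yaw=np.arctan2(A[0,1]-A[1,0],A[0,0]+A[1,1]);R=np.array([[np.cos(yaw),-np.sin(yaw)],[np.sin(yaw),np.cos(yaw)]]);t=w0-R@c0
print('yaw',np.degrees(yaw),'t',t,'res mm',((W-(C@R.T+t))*1e3).round(1).tolist())
np.savez('pose.npz',R=R,t=t)
inv=lambda p:((p[:2]-t)@R*1e3).round(1)
for n,c,z in [('rib',(379,270),.082),('slot',(173,389),.066),('hub',(262,393),.082),('slotrimTL',(124,344),.082),('rimBL',(121,428),.082),('panel+yfar',(312,170),.066),('panel+ynear',(270,343),.066),('panel-yfar',(514,218),.066),('guide end stop',(558,320),.071),('cap',(463,477),.076),('sample',(236,85),.072)]:
    print(n,inv(ray('top',cp(*c),z)))
# side view check
s=cv2.imread('pics/side0.png')
h=cv2.cvtColor(s,cv2.COLOR_BGR2HSV).astype(int)
print('side hub expected',proj('side',[*(R@[-.1,.033]+t),.082]),'slot0',proj('side',[*(R@[-.1,.092]+t),.066]))
roi=np.zeros(h.shape[:2],bool);roi[220:290,255:310]=1
print('side orange',blobs((h[...,0]<18)&(h[...,1]>140)&(h[...,2]>120)&roi))
print('rib side expected for rib',proj('side',[*(R@(inv(ray('top',cp(379,270),.082))/1e3)+t),.082]))
E
```

```text
yaw -12.241556095887466 t [0.61939179 0.07765001] res mm [[-1.2, -0.9], [-0.5, 1.4], [0.3, -1.7], [0.4, 0.6], [1.0, 0.7]]
rib [ -1.  -21.6]
slot [-109.1   94.5]
hub [-99.1  33.9]
slotrimTL [-89.1 130. ]
rimBL [-143.5  118.1]
panel+yfar [57.8 40. ]
panel+ynear [-63.6  39. ]
panel-yfar [  58.5 -100.7]
guide end stop [  -3.2 -145.6]
cap [-121.5 -108.2]
sample [100.6 102.9]
side hub expected [290.01893271 240.62926811] slot0 [279.79964352 264.73763893]
side orange [([268, 234, 32, 47, 620], [285.3, 256.4])]
rib side expected for rib [262.76989753 211.37318194]
```

```bash
cat >>h.py <<'E'
def rel(cx,cy,z,yawoff=0):
    """shift (tool mm) and turn from measured pose to controller point (mm), z world mm"""
    d=np.load('pose.npz');R,t=d['R'],d['t'];o=bot.get_obs()
    w=np.append(R@[cx/1e3,cy/1e3]+t,z/1e3)-o['ee_pos']
    a=np.radians(o['tcp_rot'][2]);c,s=np.cos(a),np.sin(a)
    yc=np.degrees(np.arctan2(R[1,0],R[0,0]))+yawoff
    return (np.array([c*w[0]+s*w[1],s*w[0]-c*w[1],-w[2]])*1e3).round(1),round((o['tcp_rot'][2]-yc+180)%360-180,1)
def st():
    d=np.load('pose.npz');o=bot.get_obs();p=(o['ee_pos'][:2]-d['t'])@d['R']*1e3
    print('t',round(o['time'],2),'ctrl',p.round(1),'z',round(o['ee_pos'][2]*1e3,1),'yaw',o['tcp_rot'].round(1),'F',np.round(o['wrist_force'],1),'q',np.round(o['q'],1),'op',round(o['opening'],3))
E
python3 - <<'E'
from h import *
st();print(rel(-1,8,192),rel(-1,8,192,180))
E
```

```text
t 0.1 ctrl [-304.1 -677.5] z 191.4 yaw [-179.9   -0.    19. ] F [-0.3  0.2 -0.4] q [-71.    5.   10.   95.1   0.   90. ] op 0.085
(array([ 6.143e+02, -4.293e+02, -6.000e-01]), np.float64(31.2)) (array([ 6.143e+02, -4.293e+02, -6.000e-01]), np.float64(-148.8))
```

Request:
send_rows(targets="50 -35 0 0 255;100 -70 0 0 255;150 -105 0 0 255;200 -140 0 0 255")

```text
time: 0.6
ee_pos: [0.323, -0.3211, 0.1917]
tcp_rot: [-180.0, -0.0, 18.9]
wrist_force: [1.9, -0.5, -0.3]
opening: 0.0121
grasp_force: 0.0
```

```bash
python3 -c "
from h import *
st();print(rel(-1,8,192))"
```

```text
t 0.6 ctrl [-205.1 -452.6] z 191.7 yaw [-180.    -0.    18.9] F [ 1.9 -0.5 -0.3] q [-44.8  -7.9  -2.6  95.3   0.  116.2] op 0.012
(array([ 4.130e+02, -2.885e+02, -3.000e-01]), np.float64(31.2))
```

Request:
send_rows(targets="28 -19 0 -10 255;55 -38 0 -20 255;83 -58 0 -30 255;110 -77 0 -40 255;138 -96 0 -50 255;165 -115 0 -60 255;193 -135 0 -70 255;220 -154 0 -80 255;248 -173 0 -90 255;275 -192 0 -100 255;303 -212 0 -110 255;330 -231 0 -120 255;358 -250 0 -130 255;385 -269 0 -140 255;413 -288 0 -149 255;413 -288 0 -149 255;413 -288 50 -149 255;413 -288 80 -149 255;413 -288 80 -149 255")

```text
time: 2.98
ee_pos: [0.6175, 0.0828, 0.1096]
tcp_rot: [-179.9, -0.3, 167.8]
wrist_force: [0.6, 0.7, 0.5]
opening: -0.0001
grasp_force: 0.0
```

```bash
python3 - <<'E'
from h import *
st();print(rel(-1,8,71,180))
a,b=camera('top'),camera('side')
cv2.imwrite('pics/p1.png',np.hstack([cv2.resize(a[75:225,205:375],(400,353)),cv2.resize(b[150:320,170:360],(394,353))]))
E
```

```text
t 2.98 ctrl [-3.   4.7] z 109.6 yaw [-179.9   -0.3  167.8] F [0.6 0.7 0.5] q [ 7.6 14.5 11.8 87.6 -0.  19.8] op -0.0
(array([-2. ,  3.3, 38.6]), np.float64(0.1))
```

View pics/p1.png

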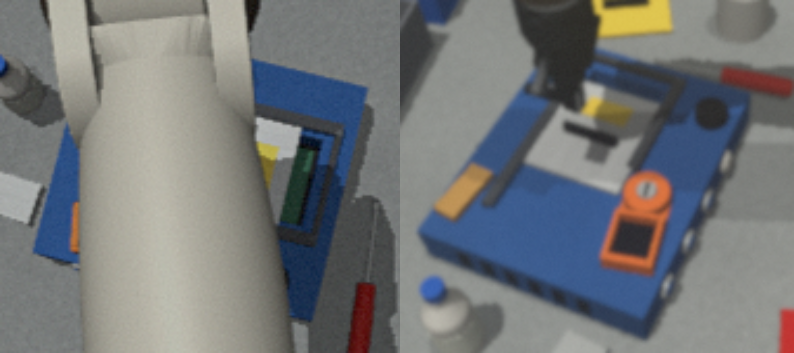

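The side view shows the closed fingertips above the panel, on the rib's +y side once their height is allowed for. I'll descend behind the rib, then push.

Request:
send_rows(targets="-2 6 0 0 255;-2 6 15 0 255;-2 6 30 0 255;-2 6 38 0 255;-2 6 38 0 255;-2 0 38 0 255;-2 -5 38 0 255;-2 -10 38 0 255;-2 -10 38 0 255")

```text
time: 4.2
ee_pos: [0.6193, 0.073, 0.0742]
tcp_rot: [180.0, 0.0, 167.9]
wrist_force: [-0.0, -0.3, -0.7]
opening: -0.0
grasp_force: 0.0
```

```bash
python3 -c "
from h import *
st()"
```

```text
t 4.2 ctrl [ 0.9 -4.6] z 74.2 yaw [180.    0.  167.9] F [-0.  -0.3 -0.7] q [ 6.7 14.3  7.7 83.3 -0.  18.8] op -0.0
```

Request:
send_rows(targets="0 -4 2 0 255;0 -8 2 0 255;0 -12 2 0 255;0 -16 2 0 255;0 -20 2 0 255;0 -24 2 0 255;0 -28 2 0 255;0 -32 2 0 255;0 -35 2 0 255;0 -35 2 0 255")

```text
time: 5.45
ee_pos: [0.6119, 0.0391, 0.072]
tcp_rot: [180.0, -0.0, 167.9]
wrist_force: [0.5, 0.9, -0.4]
opening: -0.0001
grasp_force: 0.0
```

```bash
python3 - <<'E'
from h import *
st()
b=camera('side');cv2.imwrite('pics/p2.png',cv2.resize(b[150:320,170:360],None,fx=3,fy=3,interpolation=cv2.INTER_CUBIC))
E
```

```text
t 5.45 ctrl [  0.9 -39.3] z 72.0 yaw [180.   -0.  167.9] F [ 0.5  0.9 -0.4] q [ 3.7 12.9  5.8 82.8  0.  15.7] op -0.0
```

View pics/p2.png

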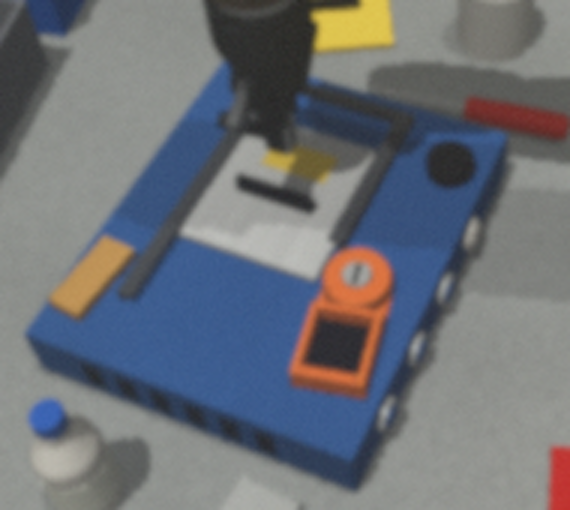

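```bash
python3 - <<'E'
from h import *
p=bot.get_obs()['ee_pos'];print(proj('side',p),proj('top',p))
d=np.load('pose.npz')
for y in(-64,-21.6): print('rib at',y,[proj('side',[*(d['R']@[x,y/1e3]+d['t']),.082]).round(1) for x in(-.035,.035)])
b=camera('side')
dark=(b.max(2)<45);r=np.zeros(dark.shape,bool);r[190:235,240:290]=1
print(blobs(dark&r,10))
cv2.imwrite('pics/p3.png',cv2.resize(b[150:250,220:320],None,fx=6,fy=6,interpolation=cv2.INTER_CUBIC))
E
```

```text
[265.68228029 208.55792011] [306.00714593 143.75081747]
rib at -64 [array([282.3, 203. ]), array([257.8, 195.4])]
rib at -21.6 [array([275.1, 215.3]), array([250. , 207.3])]
[]
```

View pics/p3.png

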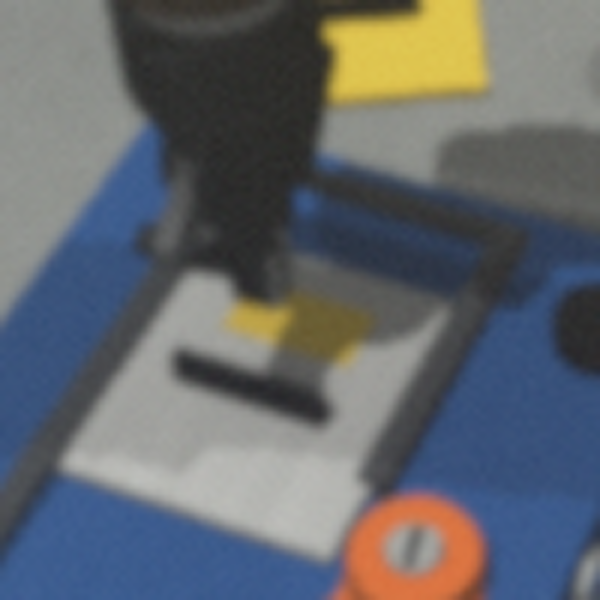

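```bash
python3 - <<'E'
from h import *
d=np.load('pose.npz');R,t=d['R'],d['t']
C=lambda x,y,z:[*(R@[x/1e3,y/1e3]+t),z/1e3]
for y in(39,4,0): print('panel +y edge',y,proj('side',C(65,y,66)).round(1),proj('side',C(-65,y,66)).round(1))
print('initial tip top',proj('top',[.1785,-.52,.191]),'open',proj('top',[.1785,-.52,.204]))
for z in(72,85,95,105,115): print('now z',z,proj('side',C(.9,-39.3,z)).round(1))
print('p1',proj('side',C(-3,4.7,109.6)).round(1))
for z in (72,90,100): print('tip ray',z,((ray('side',(264,200),z/1e3)[:2]-t)@R*1e3).round(1))
a=cv2.imread('pics/top0.png')
cv2.imwrite('pics/p4.png',cv2.resize(np.hstack([a[300:400,500:640],cv2.imread('pics/side0.png')[0:100,400:500]]),None,fx=3.3,fy=3.3))
E
```

```text
panel +y edge 39 [228.6 225.6] [276.  241.8]
panel +y edge 4 [235.6 215.2] [282.2 230.6]
panel +y edge 0 [236.4 214. ] [282.9 229.4]
initial tip top [540.91190342 324.32473602] open [544.37423608 325.93866977]
now z 72 [265.7 208.5]
now z 85 [265.1 205.3]
now z 95 [264.7 202.7]
now z 105 [264.3 200.2]
now z 115 [263.8 197.5]
p1 [257.2 212.5]
tip ray 72 [ 17.7 -63. ]
tip ray 90 [  9.  -50.2]
tip ray 100 [  4.2 -43.1]
```

View pics/p4.png

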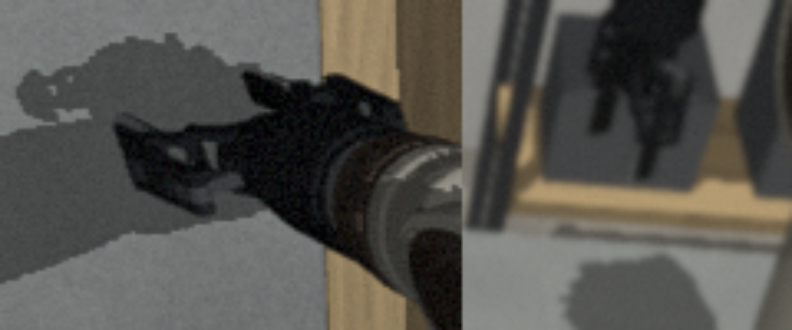

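The panel and rib haven't moved. In the side view the fingertip is at px (264,200), while the reported TCP projects to (266,209). The start view is off in the same sense, so the tips stand about 30 mm higher than reported. I'll check that by gently feeling for the bare deck at controller (0,+80).

Request:
send_rows(targets="0 0 -10 0 255;0 25 -10 0 255;0 50 -10 0 255;0 75 -10 0 255;0 100 -10 0 255;0 120 -10 0 255;0 120 0 0 255;0 120 8 0 255;0 120 8 0 255")

```text
time: 6.68
ee_pos: [0.6363, 0.1558, 0.0627]
tcp_rot: [-179.9, -0.1, 167.9]
wrist_force: [-0.0, -0.6, -0.5]
opening: 0.0002
grasp_force: 0.0
```

```bash
python3 - <<'E'
from h import *
st();print(proj('side',bot.get_obs()['ee_pos']))
b=camera('side')
cv2.imwrite('pics/p5.png',cv2.resize(b[150:250,220:320],None,fx=6,fy=6,interpolation=cv2.INTER_CUBIC))
E
```

```text
t 6.67 ctrl [-0.1 80. ] z 62.7 yaw [-1.799e+02 -1.000e-01  1.679e+02] F [-0.  -0.6 -0.5] q [13.8 19.  12.1 83.3 -0.  25.9] op 0.0
[243.91088728 247.64296498]
```

View pics/p5.png

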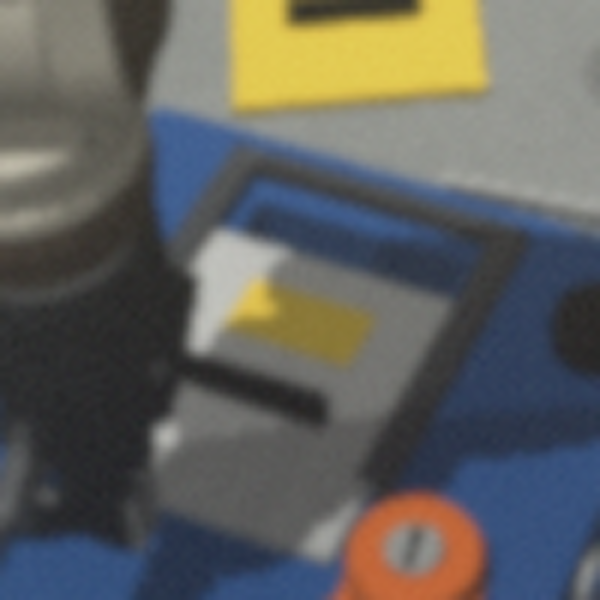

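The lowest black part is at about px (243,241), against a predicted 247.6, so the tips are again 20–30 mm too high. I'll feel downwards.

Request:
send_rows(targets="0 0 4 0 255;0 0 8 0 255;0 0 12 0 255;0 0 12 0 255")

```text
time: 7.22
ee_pos: [0.6368, 0.1565, 0.0515]
tcp_rot: [-180.0, -0.0, 168.0]
wrist_force: [-0.6, 0.5, 0.5]
opening: 0.0002
grasp_force: 0.0
```

Request:
send_rows(targets="0 0 2 0 255;0 0 4 0 255;0 0 4 0 255")

```text
time: 7.6
ee_pos: [0.6369, 0.1567, 0.0478]
tcp_rot: [-180.0, -0.0, 168.0]
wrist_force: [0.5, 0.5, 0.5]
opening: 0.0001
grasp_force: 0.0
```

Request:
send_rows(targets="0 0 1 0 255;0 0 2 0 255;0 0 2 0 255")

```text
time: 7.98
ee_pos: [0.6369, 0.1567, 0.0459]
tcp_rot: [-180.0, -0.0, 168.0]
wrist_force: [-1.2, 0.2, 0.5]
opening: 0.0002
grasp_force: 0.0
```

The reported TCP is now 14 mm below the deck with no contact, so the height offset is real. I'll keep feeling down.

Request:
send_rows(targets="0 0 1 0 255;0 0 2 0 255;0 0 3 0 255;0 0 3 0 255")

```text
time: 8.48
ee_pos: [0.6369, 0.1567, 0.0429]
tcp_rot: [-180.0, -0.0, 168.0]
wrist_force: [-0.7, 1.0, -0.4]
opening: 0.0004
grasp_force: 0.0
```

Request:
send_rows(targets="0 0 1 0 255;0 0 2 0 255;0 0 2 0 255")

```text
time: 8.85
ee_pos: [0.6369, 0.1566, 0.0408]
tcp_rot: [-180.0, -0.0, 168.0]
wrist_force: [-0.3, 0.4, -0.1]
opening: -0.0001
grasp_force: 0.0
```

```bash
python3 - <<'E'
from h import *
st();print(proj('side',bot.get_obs()['ee_pos']))
b=camera('side')
cv2.imwrite('pics/p6.png',cv2.resize(b[180:280,200:300],None,fx=6,fy=6,interpolation=cv2.INTER_CUBIC))
E
```

```text
t 8.85 ctrl [ 0.4 80.9] z 40.8 yaw [-180.   -0.  168.] F [-0.3  0.4 -0.1] q [13.8 19.2 10.  80.8  0.  25.9] op -0.0
[244.93915635 252.84260106]
```

View pics/p6.png

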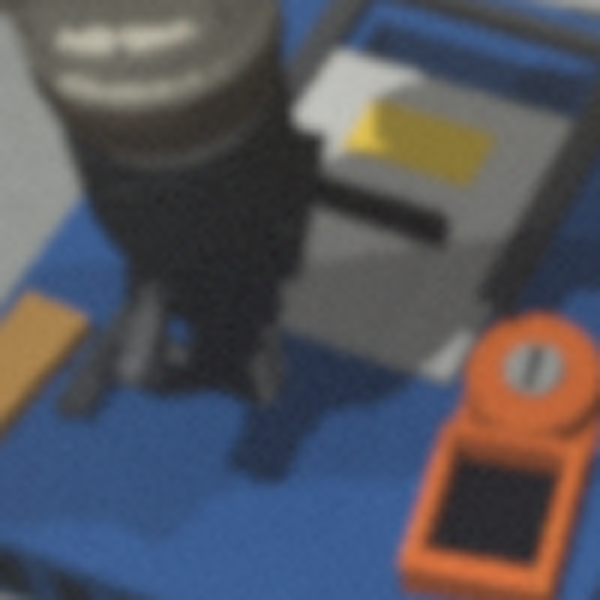

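The tips look still above the deck (tip ~px (241,246), its shadow tip ~(242,259)); I keep feeling down in small steps.

Request:
send_rows(targets="0 0 1 0 255;0 0 2 0 255;0 0 3 0 255;0 0 3 0 255")

```text
time: 9.4
ee_pos: [0.6369, 0.1567, 0.0379]
tcp_rot: [-180.0, -0.0, 168.0]
wrist_force: [-0.8, -0.3, 0.3]
opening: 0.0002
grasp_force: 0.0
```

Request:
send_rows(targets="0 0 1 0 255;0 0 2 0 255;0 0 2 0 255")

```text
time: 9.78
ee_pos: [0.6369, 0.1566, 0.0359]
tcp_rot: [-180.0, -0.0, 168.0]
wrist_force: [0.5, -0.1, -0.1]
opening: -0.0
grasp_force: 0.0
```

Request:
send_rows(targets="0 0 1 0 255;0 0 2 0 255;0 0 2 0 255")

```text
time: 10.15
ee_pos: [0.6369, 0.1566, 0.0338]
tcp_rot: [-180.0, -0.0, 168.0]
wrist_force: [-0.5, -0.2, -0.4]
opening: 0.0001
grasp_force: 0.0
```

```bash
python3 - <<'E'
from h import *
st()
b=camera('side');g=cv2.cvtColor(b,cv2.COLOR_BGR2HSV)
# ascii: '#'=dark unsaturated, 's'=shadowed blue, '.'=lit blue
for r in range(228,270):
    print(r,''.join('#' if (s<110 and v<75) else ('g' if s<110 else ('s' if v<95 else '.')) for h,s,v in g[r,205:275]))
E
```

```text
t 10.15 ctrl [ 0.4 80.9] z 33.8 yaw [-180.   -0.  168.] F [-0.5 -0.2 -0.4] q [13.8 19.3  9.3 80.1 -0.  25.9] op 0.0
228 ggg.............g############################ggggggggggggggggggggggggg
229 gggggg..........g##########################ggggggggggggggggggggggggggg
230 ..gggggg.......g###########################ggggggggggggggggggggggggggg
231 ....gggggg....gg###########################ggggggggggggggggggggggggggg
232 ......ggggg...gg####g######################ggggggggggggggggggggggggggg
233 ........ggg..gg###gggg#####################ggggggggggggggggggggggggggg
234 .........gggggg#g#gggg#####################ggggggggggggggggggggggggggg
235 .........gggggg#gggggg##gs#################ggggggggggggggggggggggggggg
236 ........gggggg##gggggg#g..s#################gggggggggggggggggggggggggg
237 .......gggggg####ggggg##s.s#####################gggggggggggggggggggggg
238 ......ggggggg####gggg###ggg#################sss##ggggggggggggggggggggg
239 .....ggggggg####ggggg####g###################s##s#g#g#gggggggggggggggg
240 ....gggggggg####ggggg####g##################sssssg#sg##ggggggggggggggg
241 ...gg
[... 1465 characters left out ...]
...................gg....
261 ................................................................gg....
262 ................................................................gg...s
263 ...............................................................gg....#
264 ...............................................................gg....#
265 ...............................................................gg...s#
266 ..............................................................gg....g#
267 ..............................................................gg....##
268 ..............................................................gg...s##
269 .............................................................gg....g##
```

Request:
send_rows(targets="0 0 2 0 255;0 0 4 0 255;0 0 4 0 255")

```text
time: 10.58
ee_pos: [0.6368, 0.1566, 0.0297]
tcp_rot: [-180.0, -0.0, 168.0]
wrist_force: [0.0, 0.0, -0.4]
opening: -0.0004
grasp_force: 0.0
```

Request:
send_rows(targets="0 0 2 0 255;0 0 4 0 255;0 0 4 0 255")

```text
time: 10.95
ee_pos: [0.6369, 0.1566, 0.0257]
tcp_rot: [-180.0, -0.0, 168.0]
wrist_force: [-0.4, -0.1, 0.1]
opening: 0.0003
grasp_force: 0.0
```

```bash
cat >>h.py <<'E'
def asc(r0,r1,c0,c1):
    g=cv2.cvtColor(camera('side'),cv2.COLOR_BGR2HSV)
    for r in range(r0,r1): print(r,''.join('#' if (s<110 and v<75) else ('g' if s<110 else ('s' if v<95 else '.')) for h,s,v in g[r,c0:c1]))
E
python3 - <<'E'
from h import *
st();asc(236,264,230,265)
d=np.load('pose.npz')
for n,p in [('tip0 ground',(.1785,-.52,0))]: print(n,proj('top',p))
print('shadow tip on ground',ray('top',(509,326),0), 'bottle', ray('top',(207,103),.13),'bshadow end',ray('top',(231,126),0))
E
```

```text
t 10.95 ctrl [ 0.4 80.9] z 25.7 yaw [-180.   -0.  168.] F [-0.4 -0.1  0.1] q [13.8 19.4  8.6 79.2 -0.  25.9] op 0.0
236 ####################ggggggggggggggg
237 ######################ggggggggggggg
238 ss#######################gggggggggg
239 s.g#################sss##g#gggggggg
240 ggg################ss#ss#ss####gggg
241 ####################sssss#ssss#s#g#
242 g###################ssssssssss##s#g
243 #g##################ss#s#s#ssssss##
244 ####################sssss#sssssssss
245 #####################s#sssss#s##sss
246 ####################sssssssssssssss
247 ####################sssssssssssss..
248 ####################ssssssssss.....
249 ##ssss.ssg#####g##gssssss..........
250 .........ss#######gssss............
251 .........ss######gssss.............
252 .........ssss#g#s#sss..............
253 .........sssssss#sss...............
254 .........ss#sssssss................
255 ........ssssssssss.................
256 ........ssssss#sgs.................
257 .......sssssgsssss.................
258 .......ssssssssss..................
259 ........sssggsgss..................
260 .........sssssss...................
261 ...................................
262 ...................................
263 ...................................
tip0 ground [499.7871417  305.15481577]
shadow tip on ground [ 0.12096271 -0.54585962  0.        ] bottle [0.69797433 0.29119927 0.13      ] bshadow end [0.6719618  0.25750563 0.        ]
```

Request:
send_rows(targets="0 0 1 0 255;0 0 2 0 255;0 0 2 0 255")

```text
time: 11.38
ee_pos: [0.637, 0.1566, 0.0239]
tcp_rot: [-180.0, -0.0, 167.9]
wrist_force: [-0.4, -0.4, -0.2]
opening: -0.0
grasp_force: 0.0
```

Request:
send_rows(targets="0 0 1 0 255;0 0 2 0 255;0 0 2 0 255")

```text
time: 11.75
ee_pos: [0.6369, 0.1566, 0.0219]
tcp_rot: [-180.0, -0.0, 168.0]
wrist_force: [0.4, -0.7, 0.8]
opening: 0.0
grasp_force: 0.0
```

Request:
send_rows(targets="0 0 1 0 255;0 0 2 0 255;0 0 2 0 255")

```text
time: 12.12
ee_pos: [0.6371, 0.1567, 0.0208]
tcp_rot: [180.0, 0.0, 168.0]
wrist_force: [-1.7, -0.6, 5.7]
opening: 0.0
grasp_force: 2.6
```

Request:
send_rows(targets="0 0 1 0 255;0 0 2 0 255;0 0 2 0 255")

```text
time: 12.5
ee_pos: [0.6372, 0.1567, 0.0207]
tcp_rot: [179.9, 0.1, 168.0]
wrist_force: [-7.8, -1.5, 16.6]
opening: -0.0001
grasp_force: 8.5
```

```bash
python3 - <<'E'
from h import *
st();asc(242,268,226,265)
E
```

```text
t 12.5 ctrl [ 0.6 81. ] z 20.7 yaw [1.799e+02 1.000e-01 1.680e+02] F [-7.8 -1.5 16.6] q [13.8 19.4  8.  78.5  0.  25.9] op -0.0
242 gg#####################ss#ss#s#s##s#s##
243 g#######################sss#sss#ss#ss#s
244 g########################s#ssssssssssss
245 g#######################sssssss#gss#sss
246 #########################ssssssssssssss
247 #########################sss#sssssssss.
248 ########################ssssssssssss...
249 #######################sssssssss.......
250 g#######gsss###########ssss............
251 ..sssss.....ss#####g##ssss.............
252 ............ss########sss..............
253 ............ssssss##s#ss...............
254 ............sssssssssss................
255 ...........sssssssssss.................
256 ...........sssssssssss.................
257 ..........sssssssgssss.................
258 ..........ssssss#ssss..................
259 ...........sgsssssss...................
260 ............ssssssss...................
261 ...............ssss....................
262 .......................................
263 .......................................
264 .......................................
265 .......................................
266 .......................................
267 .......................................
```

Contact is at reported z 20.8 with fingertip force, so the deck (true z 60) reads 39 mm low. The pixel fit agrees: tip row ~253 predicted and observed, with x and y fine. So true z = reported + 39 mm. I'll redo the push with that correction.

Request:
send_rows(targets="0 0 -10 0 255;0 0 -35 0 255;0 -25 -35 0 255;0 -50 -35 0 255;0 -72 -35 0 255;0 -72 -35 0 255;0 -72 -22 0 255;0 -72 -16 0 255;0 -72 -16 0 255")

```text
time: 13.68
ee_pos: [0.6214, 0.0866, 0.0327]
tcp_rot: [-180.0, -0.1, 168.0]
wrist_force: [0.3, -0.2, -0.6]
opening: 0.0001
grasp_force: 0.0
```

```bash
python3 -c "
from h import *
st();asc(200,232,235,285)"
```

```text
t 13.68 ctrl [0.  9.2] z 32.7 yaw [-1.80e+02 -1.00e-01  1.68e+02] F [ 0.3 -0.2 -0.6] q [ 7.9 15.5  4.5 79.1  0.  19.9] op 0.0
200 ....##########################g........ggggggggggg
201 ....g#########################s...........gggggggg
202 ....g#########################...............ggggg
203 ....##########################................gggg
204 ...g#########################g................gggg
205 ..gg#########################g................gggg
206 .gg#########################ggg..............ggggg
207 .gg####g####################ggggg...........gggggg
208 ggg###ggg##################gggggggggg.......gggggg
209 ggggggggg###################gggggggggggg...ggggggg
210 ggg#ggggg###################gggggggggggggggggggggg
211 g###ggggg####################ggggggggggggggggggggg
212 ggg#ggggg##g####################gggggggggggggggggg
213 ###gggggg##g#######################ggggggggggggggg
214 ###ggggg###g##########################gggggggggggg
215 ###ggggg###gg##########################ggggggggggg
216 ###ggggg###gg###########################gggggggggg
217 ###ggggg################################gggggggggg
218 g#ggggg#################################gggggggggg
219 ggggggg####################gggg#########gggggggggg
220 ggggggg####################ggggggg######gggggggggg
221 ggggggggg##################ggggggggggggggggggggggg
222 ggggggggggggggggg##########ggggggggggggggggggggggg
223 gggggggggggggggggg#######ggggggggggggggggggggggggg
224 ggggggggggggggggggg#####ggggggggggggggggggggggggg#
225 gggggggggggggggggggg####ggggggggggggggggggggggggg#
226 gggggggggggggggggggggggggggggggggggggggggggggggg##
227 ggggggggggggggggggggggggggggggggggggggggggggggggg#
228 gggggggggggggggggggggggggggggggggggggggggggggggg##
229 ggggggggggggggggggggggggggggggggggggggggggggggg###
230 ggggggggggggggggggggggggggggggggggggggggggggggg###
231 gggggggggggggggggggggggggggggggggggggggggggggggg##
```

The fingertip (~px 257,225) now sits in front of the rib on its +y side. Pushing.

Request:
send_rows(targets="0 -5 0 0 255;0 -10 0 0 255;0 -14 0 0 255;0 -18 0 0 255;0 -22 0 0 255;0 -26 0 0 255;0 -30 0 0 255;0 -34 0 0 255;0 -38 0 0 255;0 -42 0 0 255;0 -45 0 0 255;0 -45 0 0 255")

```text
time: 15.22
ee_pos: [0.6125, 0.0418, 0.034]
tcp_rot: [-180.0, 0.0, 167.9]
wrist_force: [0.8, 1.2, 1.2]
opening: -0.0001
grasp_force: 0.6
```

Request:
send_rows(targets="0 -2 0 0 255;0 -4 0 0 255;0 -6 0 0 255;0 -6 0 0 255")

```text
time: 15.72
ee_pos: [0.6117, 0.0367, 0.034]
tcp_rot: [179.9, 0.0, 168.0]
wrist_force: [2.2, 5.0, -0.1]
opening: -0.0001
grasp_force: 2.4
```

```bash
python3 -c "
from h import *
st();asc(190,236,225,295)"
```

```text
t 15.72 ctrl [  1.2 -41.6] z 34.0 yaw [179.9   0.  168. ] F [ 2.2  5.  -0.1] q [ 3.4 13.3  2.  78.7  0.1 15.4] op -0.0
190 gggggg.................gg###g##################s.........ggggggggggggg
191 ggggg.................gg###gg#################g.............gggggggggg
192 ggggg................ggggggggg################s...............gggggggg
193 gggg................gggggggggg################s...............gggggggg
194 ggg................gggggggggg#################g...............gggggggg
195 gg.................gggggggggg#################g..............ggggggggg
196 gg................ggg###ggggg#################gggg...........ggggggggg
197 g.................ggg###ggggg################ggggggggg......gggggggggg
198 .................ggg###gggggg################gggggggggggg..ggggggggggg
199 ................gggg###ggggg#################ggggggggggggggggggggggggg
200 ...............ggg#g###ggggg##################gggggggggggggggggggggggg
201 ...............gggg###gggggg#####################ggggggggggggggggggggg
202 ..............ggggggggggggg#########################gggggggggggggggggg
203 ..
[... 1768 characters left out ...]
gggggggggggggggg##g......
227 gggggs....................................ggggggggggggggggggg#g.......
228 ggggs........................................gggggggggggggggggg.......
229 gggg............................................ggggggggggg##g........
230 ggg................................................ggggggg##g.........
231 gg.....................................................ggg##gggggggg..
232 gs.......................................................ggggggggggggg
233 g.......................................................ggg.........gg
234 .......................................................ggg............
235 ......................................................ggg.............
```

The panel's +y edge is now at about y = +6, with a sliding force of about 5 N. I'll push on in small steps until the stop is felt.

Request:
send_rows(targets="0 -2 0 0 255;0 -4 0 0 255;0 -4 0 0 255")

```text
time: 16.15
ee_pos: [0.6117, 0.0362, 0.0347]
tcp_rot: [179.6, 0.1, 168.1]
wrist_force: [4.9, 20.5, 2.6]
opening: 0.0
grasp_force: 9.9
```

Request:
send_rows(targets="0 -2 0 0 255;0 -3 0 0 255;0 -3 0 0 255")

```text
time: 16.52
ee_pos: [0.6116, 0.0358, 0.0352]
tcp_rot: [179.3, 0.1, 168.2]
wrist_force: [6.5, 31.0, 3.4]
opening: -0.0001
grasp_force: 15.6
```

Request:
send_rows(targets="0 -1 0 0 255;0 -2 0 0 255;0 -2 0 0 255")

```text
time: 16.9
ee_pos: [0.6116, 0.0357, 0.0353]
tcp_rot: [179.2, 0.1, 168.3]
wrist_force: [8.6, 39.3, 3.2]
opening: 0.0001
grasp_force: 19.4
```

The push ran into a hard stop at 39 N with TCP y ≈ -42.6, where home predicts -41.5. I'll back off, lift and check the panel's edge.

Request:
send_rows(targets="0 8 0 0 255;0 20 0 0 255;0 25 -20 0 255;0 25 -50 0 255;0 60 -60 0 255;0 100 -60 0 255;30 130 -60 0 255;60 145 -60 0 255;90 145 -60 0 255;110 145 -60 0 255;110 145 -60 0 255")

```text
time: 18.27
ee_pos: [0.5314, 0.1923, 0.0941]
tcp_rot: [-180.0, 0.0, 168.0]
wrist_force: [0.2, -0.6, 0.1]
opening: -0.0001
grasp_force: 0.0
```

```bash
python3 - <<'E'
from h import *
st();print(rel(-109,92,60,180))
d=np.load('pose.npz');R,t=d['R'],d['t']
C=lambda x,y,z:[*(R@[x/1e3,y/1e3]+t),z/1e3]
b=camera('side');g=cv2.cvtColor(b,cv2.COLOR_BGR2HSV)
# walk along controller y at deck/panel height and print saturation: panel grey (low) vs deck blue (high)
for x in(-45,-20,20,45):
    print(x,[(y,int(cv2.getRectSubPix(g[...,1],(1,1),tuple(map(float,proj('side',C(x,y,66)))))[0,0])) for y in range(-14,22,3)])
a=camera('top');ga=cv2.cvtColor(a,cv2.COLOR_BGR2HSV)
for x in (-40,0,40): print('top -y end',x,[(y,int(cv2.getRectSubPix(ga[...,1],(1,1),tuple(map(float,proj('top',C(x,y,66)))))[0,0])) for y in range(-146,-90,4)])
cv2.imwrite('pics/p7.png',np.hstack([cv2.resize(a[75:225,205:375],(400,353)),cv2.resize(b[150:320,170:360],(394,353))]))
E
```

```text
t 18.27 ctrl [-110.3   93.4] z 94.1 yaw [-180.    0.  168.] F [ 0.2 -0.6  0.1] q [19.9  6.2  0.6 84.4 -0.  31.9] op -0.0
(array([-1.3, -1.4, 34.1]), np.float64(0.2))
-45 [(-14, 32), (-11, 32), (-8, 41), (-5, 37), (-2, 38), (1, 39), (4, 35), (7, 53), (10, 42), (13, 48), (16, 38), (19, 36)]
-20 [(-14, 41), (-11, 40), (-8, 41), (-5, 43), (-2, 43), (1, 48), (4, 39), (7, 30), (10, 58), (13, 98), (16, 123), (19, 141)]
20 [(-14, 5), (-11, 7), (-8, 5), (-5, 4), (-2, 4), (1, 5), (4, 26), (7, 79), (10, 133), (13, 150), (16, 150), (19, 151)]
45 [(-14, 4), (-11, 4), (-8, 4), (-5, 5), (-2, 6), (1, 4), (4, 27), (7, 79), (10, 129), (13, 148), (16, 150), (19, 152)]
top -y end -40 [(-146, 53), (-142, 15), (-138, 4), (-134, 3), (-130, 4), (-126, 4), (-122, 5), (-118, 4), (-114, 3), (-110, 4), (-106, 6), (-102, 4), (-98, 5), (-94, 3)]
top -y end 0 [(-146, 68), (-142, 16), (-138, 5), (-134, 4), (-130, 7), (-126, 4), (-122, 14), (-118, 91), (-114, 153), (-110, 152), (-106, 150), (-102, 152), (-98, 151), (-94, 155)]
top -y end 40 [(-146, 58), (-142, 20), (-138, 4), (-134, 3), (-130, 6), (-126, 7), (-122, 4), (-118, 4), (-114, 4), (-110, 4), (-106, 6), (-102, 5), (-98, 5), (-94, 4)]
```

View pics/p7.png

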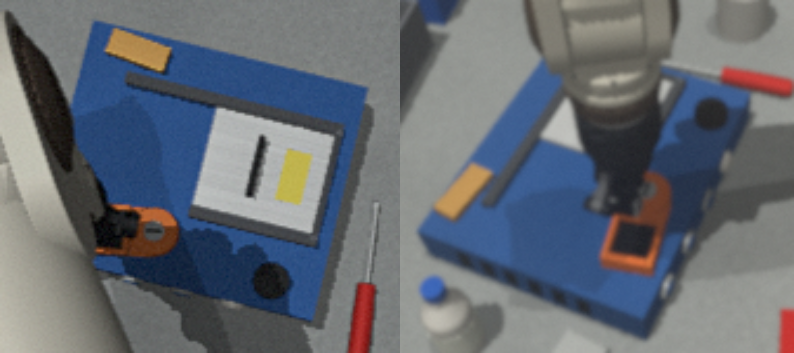

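The picture shows the panel shut against the end stop with the bay covered. In the top crop the rib is at (257,165) and the slot sits under the gripper. I'll lower the closed fingertips into the slot.

```bash
python3 - <<'E'
from h import *
d=np.load('pose.npz')
print('rib',((ray('top',(205+257.5/2.353,75+165.5/2.353),.082)[:2]-d['t'])@d['R']*1e3).round(1))
E
```

```text
rib [  0.2 -62.5]
```

Request:
send_rows(targets="-1 -1 0 0 255;-1 -1 25 0 255;-1 -1 40 0 255;-1 -1 48 0 255;-1 -1 54 0 255;-1 -1 60 0 255;-1 -1 60 0 255")

```text
time: 19.25
ee_pos: [0.5328, 0.1911, 0.0338]
tcp_rot: [-180.0, -0.0, 168.0]
wrist_force: [0.9, 0.6, -0.3]
opening: -0.0003
grasp_force: 0.0
```

```bash
python3 -c "
from h import *
st()"
```

```text
t 19.25 ctrl [-108.7   92.5] z 33.8 yaw [-180.   -0.  168.] F [ 0.9  0.6 -0.3] q [19.7  7.  -5.2 77.8 -0.  31.8] op -0.0
```

Rib y = -62.5 against a nominal -60, so the panel is home. The tip is in the slot without contact. I'll turn the cam clockwise, first half.

Request:
send_rows(targets="-4 0 0 0 255;-9 0 0 0 255;-14 -1 0 0 255;-19 -1 0 0 255;-24 -3 0 0 255;-29 -4 0 0 255;-34 -6 0 0 255;-38 -8 0 0 255;-43 -11 0 0 255;-47 -14 0 0 255;-51 -18 0 0 255;-54 -22 0 0 255;-54 -22 0 0 255")

```text
time: 20.88
ee_pos: [0.5815, 0.1581, 0.034]
tcp_rot: [180.0, 0.0, 167.9]
wrist_force: [-2.5, 1.6, -0.0]
opening: -0.0002
grasp_force: 0.8
```

```bash
python3 -c "
from h import *
st();g=cv2.cvtColor(camera('side'),cv2.COLOR_BGR2HSV).astype(int)
m=(g[...,0]<18)&(g[...,1]>140)&(g[...,2]>90)
m[:215]=0;m[300:]=0;m[:,:240]=0;m[:,310:]=0;print(blobs(m,15))"
```

```text
t 20.88 ctrl [-54.   70.6] z 34.0 yaw [180.    0.  167.9] F [-2.5  1.6 -0. ] q [15.2 11.9  0.4 78.4 -0.  27.3] op -0.0
[([250, 234, 50, 35, 539], [278.7, 251.5])]
```

The lever is turning at about 3 N. Second half.

Request:
send_rows(targets="-3 -4 0 0 255;-6 -8 0 0 255;-8 -12 0 0 255;-10 -17 0 0 255;-12 -22 0 0 255;-13 -27 0 0 255;-14 -32 0 0 255;-14 -37 0 0 255;-14 -42 0 0 255;-14 -42 0 0 255")

```text
time: 22.18
ee_pos: [0.5863, 0.1137, 0.0341]
tcp_rot: [-180.0, 0.0, 167.9]
wrist_force: [-0.3, 1.2, 0.8]
opening: -0.0001
grasp_force: 0.6
```

Request:
send_rows(targets="0 -2 0 0 255;0 -4 0 0 255;0 -4 0 0 255")

```text
time: 22.55
ee_pos: [0.5853, 0.111, 0.034]
tcp_rot: [179.9, -0.0, 168.0]
wrist_force: [-1.6, 5.9, 1.1]
opening: -0.0002
grasp_force: 2.8
```

Request:
send_rows(targets="0 -2 0 0 255;0 -3 0 0 255;0 -3 0 0 255")

```text
time: 22.92
ee_pos: [0.5851, 0.1105, 0.0341]
tcp_rot: [179.7, -0.0, 168.1]
wrist_force: [0.8, 17.5, -1.5]
opening: -0.0004
grasp_force: 7.9
```

```bash
python3 -c "
from h import *
st()"
```

```text
t 22.93 ctrl [-40.5  24.8] z 34.1 yaw [179.7  -0.  168.1] F [ 0.8 17.5 -1.5] q [10.5 10.9 -0.8 78.2  0.3 22.5] op -0.0
```

The stop is felt: 17.5 N at y = 24.8, where the finger geometry predicts about 25. One more small press, then I'll centre the tip in the slot and lift out.

Request:
send_rows(targets="0 -2 0 0 255;0 -2 0 0 255;0 6 0 0 255;0 11 0 0 255;0 11 0 0 255;0 11 -15 0 255;0 11 -40 0 255;0 11 -80 0 255;50 -40 -110 0 255;100 -90 -110 0 255;150 -140 -110 0 255;200 -190 -110 0 255;220 -230 -110 0 255;220 -250 -110 0 255;220 -250 -110 0 255")

```text
time: 24.8
ee_pos: [0.3163, -0.0929, 0.1455]
tcp_rot: [-180.0, 0.2, 167.7]
wrist_force: [0.9, 0.0, 0.6]
opening: -0.0002
grasp_force: 0.0
```

```bash
python3 - <<'E'
from h import *
st()
d=np.load('pose.npz');R,t=d['R'],d['t']
for n in('top','side'):
    im=camera(n);g=cv2.cvtColor(im,cv2.COLOR_BGR2HSV).astype(int)
    m=(g[...,0]<18)&(g[...,1]>140)&(g[...,2]>90)
    m2=np.zeros_like(m)
    if n=='top': m2[140:200,215:320]=m[140:200,215:320]
    else: m2[215:290,230:310]=m[215:290,230:310]
    k,l,s,c=cv2.connectedComponentsWithStats(m2.astype(np.uint8));i=1+s[1:,4].argmax()
    h=cv2.minAreaRect(np.argwhere(l==i)[:,::-1].astype(np.float32));box=cv2.boxPoints(h)
    print(n,s[i],[((ray(n,p,.082)[:2]-t)@R*1e3).round(1).tolist() for p in box])
    if n=='top':
        k=(im.max(2)<60);r=np.zeros_like(k);r[120:170,290:340]=k[120:170,290:340]
        print('dark',[(a,((ray(n,c,.082)[:2]-t)@R*1e3).round(1)) for a,c in blobs(r,20)])
E
```

```text
t 24.8 ctrl [-260.  -230.9] z 145.5 yaw [-180.     0.2  167.7] F [0.9 0.  0.6] q [-16.3 -26.3 -21.7  94.4  -0.   -4. ] op -0.0
top [261 140  28  43 491] [[-124.8, 59.9], [-8.1, 62.4], [-7.4, 6.1], [-124.2, 4.0]]
dark [([310, 133, 8, 25, 62], array([ -1.5, -59.5]))]
side [250 223  50  31 630] [[-9.5, 68.7], [0.7, 6.0], [-122.6, 14.4], [-127.3, 74.3]]
```

The lever lies along +x (outline x -125 to -8, y 4 to 62) within about 1°, and the rib is at y = -59.5, so the panel is home. The arm is clear, so I'm handing in.

```bash
python3 -c "
from workcell import ticket
print(ticket.job_done())"
```

```text
the job is handed in; nothing more can be done
None
```

I pushed the panel home against its end stop, turned the fastener to its locked stop with the arm clear, and handed the job in at about 25 s; no verdict came back, and I did not measure the bystanders' positions again at the end.

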